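# Make up a tasting tray of cups and sticks

## Task

Make up the tasting tray from the loose chocolates on the wooden counter: stand one fluted cup upright in each of the two round dishes, and lay one long rolled stick flat inside each of the two oblong dishes, clear of the rims. The two short arched logs do not belong: leave them where they lie. Keep the cups upright all the time, and set the chocolates down rather than dropping them.

Things in the scene. Friction and masses are not known exactly. Their poses are not given: they have to be found in the camera images.
- cup_a: fluted chocolate cup with cream filling, loose on the counter: rim 37 mm across, tapering to a flat base about 25 mm across, 28 mm high, 14 g. There are two, alike, standing upright. Origin: centre of the underside, z up.
- cup_b: fluted chocolate cup with cream filling, loose on the counter: rim 37 mm across, tapering to a flat base about 25 mm across, 28 mm high, 14 g. There are two, alike, standing upright. Origin: centre of the underside, z up.
- roll_a: rolled chocolate stick, loose on the counter: a round bar 64 mm long, 17 mm across, 18 mm high as it lies, 20 g; both ends round discs. There are two, alike. It does not roll away. Origin: centre of the underside as it lies; own y axis along its length, z up.
- roll_b: rolled chocolate stick, loose on the counter: a round bar 64 mm long, 17 mm across, 18 mm high as it lies, 20 g; both ends round discs. There are two, alike. It does not roll away. Origin: centre of the underside as it lies; own y axis along its length, z up.
- log_a: chocolate log that does NOT belong on the tray: shorter than the sticks (42 mm long), 19 mm wide, 16 mm high, flat underneath with an arched top. There are two, alike. Origin: centre of the underside; own y axis along its length.
- log_b: chocolate log that does NOT belong on the tray: shorter than the sticks (42 mm long), 19 mm wide, 16 mm high, flat underneath with an arched top. There are two, alike. Origin: centre of the underside; own y axis along its length.
- round_dish_a: round shallow white dish, 66 mm across outside, 8 mm high; inner floor 3 mm above the origin and about 52 mm across, rim 5 mm above that floor. One of four dishes fixed two by two (90 x 105 mm apart, places change) on a fixed dark wooden tray, 200 x 230 mm, rim 12 mm above the counter. Origin: centre of the underside, 5 mm above the counter; z up.
- round_dish_b: round shallow white dish, 66 mm across outside, 8 mm high; inner floor 3 mm above the origin and about 52 mm across, rim 5 mm above that floor. One of four dishes fixed two by two (90 x 105 mm apart, places change) on a fixed dark wooden tray, 200 x 230 mm, rim 12 mm above the counter. Origin: centre of the underside, 5 mm above the counter; z up.
- long_dish_a: oblong shallow white dish, 48 x 94 mm outside, 8 mm high; inner floor 3 mm above the origin and 38 x 84 mm, rim 5 mm above that floor. One of four dishes fixed two by two (90 x 105 mm apart, places change) on a fixed dark wooden tray, 200 x 230 mm, rim 12 mm above the counter. Origin: centre of the underside, 5 mm above the counter; own y axis along its length, z up.
- long_dish_b: oblong shallow white dish, 48 x 94 mm outside, 8 mm high; inner floor 3 mm above the origin and 38 x 84 mm, rim 5 mm above that floor. One of four dishes fixed two by two (90 x 105 mm apart, places change) on a fixed dark wooden tray, 200 x 230 mm, rim 12 mm above the counter. Origin: centre of the underside, 5 mm above the counter; own y axis along its length, z up.

How it is judged:
By the outcome, as a careful person would: the job done as asked, in the order asked, and still so for the second after the job is handed in, with the robot touching nothing.
It also fails if it takes over 99 s, if anything falls off the work surface, if the arm or the gripper's body presses on something with over 40 N, if the wrist force passes 120 N, or if a joint passes its speed limit or range.

## Robot

A 6-joint arm with a two-finger parallel gripper is mounted at the origin on a cart in front of the work surface, level with it; the furniture and walls round the work are solid. World frame = base frame: x ahead of the robot, y to its left, z up, the work surface at z = 0. Lengths are in m, angles in degrees, forces in N, time in s.
With the tool pointing down it reaches from about 0.325 to 0.875 m from the base axis. Payload 4.4 kg.
Tool frame: the origin (TCP) lies midway between the tips of the shut fingers; the grasp point (between the pads) lies 19 mm behind it; z points along the fingers, y is the line along which they close (so a half turn about z gives the same grasp; the last joint's range is limited). The gripper opens to 85 mm and grips with 20 to 120 N. Pads are 22 mm wide; open, the fingers measure 114 mm over their backs; the gripper's body (76 mm by 85 mm) begins 54 mm behind the grasp point. The pads swing forward as they close: fully open they stand 13 mm farther back than shut.
Start: joints at [58.642, 11.837, 88.321, -0, 79.842, -8.623], TCP at [0.222, 0.53, 0.231] pointing down, gripper open.
Joint ranges: [-156.59, 156.59], [-49.26, 127.26], [12.9, 141.05], [-63.56, 243.56], [4.71, 150.69], [-161.64, 161.64]. Speed limits (degrees/s): [159.86, 159.86, 180, 180, 180, 180].

## Interface

Orientations are given as [roll, pitch, yaw] about the fixed x, y, z axes, in that order (R = Rz(yaw) Ry(pitch) Rx(roll)).
In Python, from cell import telemetry, vision, bot gives the robot as it stands. The module is installed in compiled form; this text tells all that it offers.
- The arm moves only by the tool send_rows, never from a script. Its argument "increments" is a list of rows, each an object of numbers: "ax", "ay", "az": the turn, a rotation vector about the tool's x, y, z in degrees; "tx", "ty", "tz": the shift along the tool's x, y, z in cm; "hand": the opening, from 0 (shut) to 1 (fully open). In form: [{"ax": .., "ay": .., "az": .., "tx": .., "ty": .., "tz": .., "hand": ..}, ...]. A call has 1 to 20 rows; each row is the pose to reach, as a shift and turn from the pose commanded when the call began, along the tool's axes at that moment; what a row does not reach only later rows make up. A row lasts 1/12 s, in which the tool goes at most 41.7 mm and 7.16 degrees, less where a joint would pass 70% of its speed; a pose out of reach is approached as far as the arm can. A call with a gripper value outside its range is refused whole. The fingers move at their own pace and stop on an object; "squeeze" is the grip in N (left out, the last holds). Time passes only in rows, so rows that repeat a pose let the fingers close. It gives the time, the measured TCP pose, the force, the opening and the grip force at its end, in the units of the state.
- telemetry.read_state(): the state, without advancing time (a new reading comes with each control period).
- vision.grab_frame(name): name is "side" or "top" or "wrist"; returns the picture (480x640x3 uint8, red, green, blue); there is no depth.
- vision.camera_params(name): a dict with "camera_matrix" (3x3 intrinsics, pixels), "k1" (the pictures are not rectified: a ray, as slopes to the right and down, at radius r is drawn at 1 + k1 r^2 times it, then the intrinsics apply), "view" (4x4, takes a point from world to camera coordinates); the wrist camera has in their place "T_tool_cam" (4x4, takes a point from camera to tool coordinates, whose origin is the TCP and whose axes are the flange's). Camera axes: x right, y down, z forward; pixel columns grow to the right and rows downward; lengths in m; the calibration is good to about 2 mm. A picture is of the moment at which its call begins: read the wrist's pose just before it. camera_params takes no time and is no camera call.
- bot.close_job(): hands the job in; it is judged then, once.
The state is a dict: "time_s": time; "qpos": joint angles; "qd": joint speeds; "tau": joint torques, N m; "ee_pos": TCP position; "tool_rot": TCP orientation; "force": force on the tool from outside, world axes, zero at the start; "wrist_torque": the same for the moment, N m; "finger_gap": finger opening in m; "grip_force": force on a finger pad.
Only numpy, scipy, OpenCV 4.12 (cv2) and the standard library are available. Lean on these libraries where they do the work, as an engineer would, in place of code of your own. Each camera call takes 0.05 s, during which the arm holds its last target. There are 200 camera calls.

## Working session

There is one attempt and no reset: what is moved stays moved. The work goes in short steps, Python scripts to look and compute and a tool call to move; the robot and the scene stay as the last step left them, time stands still between calls to the robot, and variables do not carry over. Pictures are saved under pics/ and viewed, at most 14 in all, crops included, and the job is handed in when it is done.

Besides the shell and the picture viewer there is one more tool, called after "Request:" in YAML: its name, and indented under it one key for each argument. send_rows: Moves the arm, as the interface text tells. Its arguments: {"type":"object","properties":{"increments":{"type":"array"},"squeeze":{"type":"number"}},"required":["increments"]}

```bash
mkdir -p pics
cat > h.py <<'E'
import numpy as np, cv2
from scipy.spatial.transform import Rotation as R
from cell import telemetry, vision, bot
def cam(name,st=None):
    p=vision.camera_params(name);K=np.array(p["camera_matrix"])
    if name=="wrist":
        T=np.eye(4);T[:3,:3]=R.from_euler("xyz",st["tool_rot"],degrees=True).as_matrix();T[:3,3]=st["ee_pos"]
        V=np.linalg.inv(T@np.array(p["T_tool_cam"]))
    else: V=np.array(p["view"])
    return K,p["k1"],V
def ray(c,uv):
    K,k,V=c;d=np.linalg.solve(K,[uv[0],uv[1],1])[:2];s=d.copy()
    for _ in range(30): s=d/(1+k*(s@s))
    r=V[:3,:3].T@np.append(s,1);return -V[:3,:3].T@V[:3,3],r/np.linalg.norm(r)
def atz(c,uv,z):
    o,r=ray(c,uv);return o+r*(z-o[2])/r[2]
def tri(cs,uvs):
    A=np.zeros((3,3));b=np.zeros(3)
    for c,uv in zip(cs,uvs):
        o,r=ray(c,uv);P=np.eye(3)-np.outer(r,r);A+=P;b+=P@o
    return np.linalg.solve(A,b)
def proj(c,X):
    K,k,V=c;x=V[:3,:3]@np.array(X)+V[:3,3];s=x[:2]/x[2];s=s*(1+k*(s@s));return (K@np.append(s,1))[:2]
def save(n,f): cv2.imwrite(f"pics/{f}.png",n[:,:,::-1])
E
python3 - <<'E'
from h import *
np.set_printoptions(precision=3,suppress=True)
s=telemetry.read_state();print(s)
for n in["top","side","wrist"]:
    im=vision.grab_frame(n);save(im,n+"0");c=cam(n,s);print(n,c[0].tolist(),c[1],-c[2][:3,:3].T@c[2][:3,3],c[2][2,:3])
    np.save(n+"0.npy",im)
print(vision.camera_params("wrist")["T_tool_cam"])
E
```

```text
{'time_s': 0.0, 'qpos': array([58.643, 11.886, 88.405, -0.002, 79.84 , -8.621]), 'qd': array([ 0.055,  0.014, -0.003, -0.035, -0.012,  0.017]), 'tau': array([  0.001, -38.303, -29.16 ,  -0.   ,   0.011,   0.   ]), 'ee_pos': array([0.222, 0.53 , 0.23 ]), 'tool_rot': array([-179.87 ,   -0.018,  157.264]), 'force': array([-0.459,  0.082, -0.986]), 'wrist_torque': array([ 0.006,  0.025, -0.036]), 'grip_force': 0.0, 'finger_gap': 0.08554302925000216}
top [[493.11000230772584, 0.0, 319.3674331731643], [0.0, 493.11000230772584, 235.3670934995565], [0.0, 0.0, 1.0]] -0.13326056786859608 [0.374 0.025 1.024] [ 0.165  0.015 -0.986]
side [[564.4272557404171, 0.0, 314.91621944369456], [0.0, 564.4272557404171, 243.3799244930049], [0.0, 0.0, 1.0]] -0.004218324946036234 [0.193 0.907 0.454] [ 0.338 -0.847 -0.41 ]
wrist [[353.3457331274753, 0.0, 319.86316826841335], [0.0, 353.3457331274753, 240.67942619883584], [0.0, 0.0, 1.0]] -0.035773765555325486 [0.142 0.562 0.372] [ 0.301 -0.129 -0.945]
[[ 0.001 -0.945 -0.328  0.086]
 [ 1.     0.002 -0.    -0.001]
 [ 0.001 -0.328  0.945 -0.142]
 [ 0.     0.     0.     1.   ]]
```

View pics/top0.png

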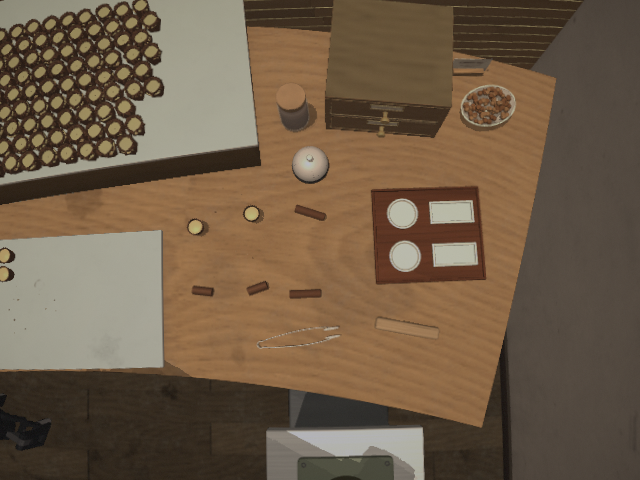

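View pics/side0.png

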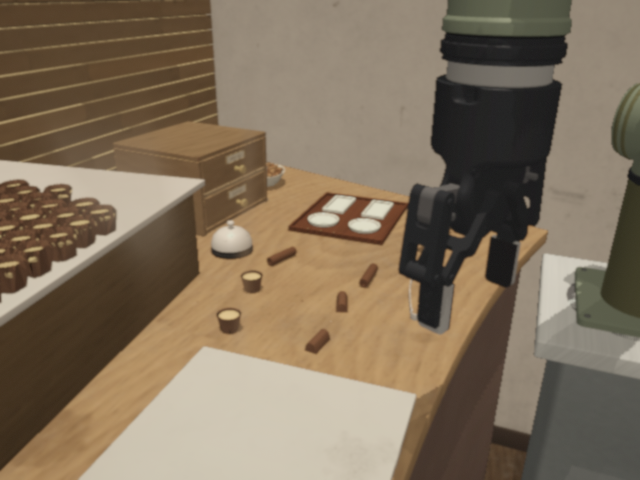

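Top view: cups at (196,227) and (252,214), sticks at (311,213) and (306,294), logs at (203,291) and (258,288). Round dishes are at (402,213) and (405,256), oblong ones at (451,212) and (455,254). The side view shows the same pieces, all unobstructed.

```bash
cat > m.py <<'E'
from h import *
np.set_printoptions(precision=4,suppress=True)
top=np.load("top0.npy");side=np.load("side0.npy");ct=cam("top");cs=cam("side")
def blob(im,uv,kind,r=30):
    h=cv2.cvtColor(im,cv2.COLOR_RGB2HSV).astype(int);g=im.astype(int)
    if kind=="dark": m=(h[...,2]<105)
    if kind=="cream": m=(h[...,2]>150)&(h[...,0]>18)&(h[...,1]>50)
    if kind=="white": m=(h[...,2]>140)&(h[...,1]<50)
    w=np.zeros(m.shape,bool);u,v=uv;w[max(0,v-r):v+r,max(0,u-r):u+r]=1
    n,l,s,c=cv2.connectedComponentsWithStats((m&w).astype(np.uint8))
    j=1+np.argmin([np.hypot(*(c[i]-uv))+(1e3 if s[i,4]<25 else 0) for i in range(1,n)])
    p=np.argwhere(l==j)[:,::-1].astype(np.float32);rc=cv2.minAreaRect(p)
    (cx,cy),(a,b),_=rc;B=cv2.boxPoints(rc)
    e1,e2=((B[0]+B[1])/2,(B[2]+B[3])/2) if np.linalg.norm(B[0]-B[1])<np.linalg.norm(B[1]-B[2]) else ((B[1]+B[2])/2,(B[3]+B[0])/2)
    return p.mean(0).astype(float),s[j,4],np.array(rc[1]),e1,e2
L=dict(cupL=((196,227),(229,316),"cream",20),cupR=((252,214),(252,276),"cream",20),rollF=((311,213),(282,256),"dark",25),rollN=((306,294),(369,275),"dark",25),
logL=((203,291),(318,341),"dark",22),logR=((258,288),(342,301),"dark",22),
rdF=((402,213),(323,220),"white",24),rdN=((405,256),(364,226),"white",24),ldF=((451,212),(341,205),"white",30),ldN=((455,254),(378,210),"white",30))
if __name__=="__main__":
  for k,(a,b,kind,r) in L.items():
    A=blob(top,a,kind,r);B=blob(side,b,kind,r);X=tri([ct,cs],[A[0],B[0]])
    e=[atz(ct,q,.009)[:2] for q in A[3:]];d=e[1]-e[0]
    print(k,A[0],A[1],A[2],B[0],B[1],"X",X,"reproj",np.linalg.norm(proj(ct,X)-A[0]),"len",np.linalg.norm(d),"ang",np.degrees(np.arctan2(d[1],d[0])))
E
python3 m.py
```

```text
cupL [194.6992 226.6692] 133 [12.0748 12.522 ] [228.3869 314.5912] 137 X [0.5661 0.3013 0.0249] reproj 0.9892881440787633 len 0.026540536757260067 ang 154.2793371113482
cupR [251.0147 213.1765] 136 [12. 12.] [251.3626 276.1429] 91 X [0.5917 0.1824 0.0252] reproj 0.8033447638465052 len 0.025571778153989668 ang 88.68569841307927
rollF [309.8846 212.6192] 260 [31.6228  8.2219] [280.9156 258.0779] 154 X [0.5953 0.0606 0.0031] reproj 0.9584825037363955 len 0.06688197855973202 ang -109.9892362376295
rollN [305.3333 293.4652] 273 [ 8.4666 31.2979] [367.6832 279.2772] 101 X [ 0.4253  0.0724 -0.0008] reproj 0.9562393394104898 len 0.06425440790588771 ang 91.72933205176594
logL [202.8324 290.7598] 179 [21.2099  8.6824] [317.3913 344.4286] 161 X [ 0.4336  0.2875 -0.0006] reproj 0.7710372794469604 len 0.04504283023038502 ang -97.58684924968217
logR [257.8779 287.5581] 172 [ 8.8544 21.5035] [341.5    307.3793] 58 X [ 0.4387  0.1717 -0.0051] reproj 0.6184851311639407 len 0.04441932616322809 ang 107.5415584751467
rdF [401.8376 213.566 ] 659 [29. 30.] [322.8602 218.9362] 329 X [ 0.5876 -0.1329  0.0105] reproj 0.895950228184514 len 0.06342081292631778 ang 88.90327807384452
rdN [404.4951 256.0513] 721 [30.4056 29.6985] [363.9944 224.875 ] 360 X [ 0.4974 -0.1345  0.0106] reproj 0.7608488574721026 len 0.06276471806240277 ang -136.94567090628541
ldF [451.3549 211.5187] 910 [21.6227 44.2047] [338.7295 203.6448] 366 X [ 0.5901 -0.239   0.0087] reproj 0.7243236576862039 len 0.09510814193141229 ang 91.294408847565
ldN [454.6031 254.0406] 960 [22.2129 44.2832] [377.0445 208.9869] 382 X [ 0.4997 -0.2403  0.0084] reproj 0.8375173019167366 len 0.09396960367941401 ang 91.4091227523986
```

Request:
send_rows:
  increments:
    - {"az":67.265,"tx":-44.2,"ty":-12.9,"tz":3,"hand":1}
    - {"az":67.265,"tx":-44.2,"ty":-12.9,"tz":3,"hand":1}
    - {"az":67.265,"tx":-44.2,"ty":-12.9,"tz":3,"hand":1}
    - {"az":67.265,"tx":-44.2,"ty":-12.9,"tz":3,"hand":1}
    - {"az":67.265,"tx":-44.2,"ty":-12.9,"tz":3,"hand":1}
    - {"az":67.265,"tx":-44.2,"ty":-12.9,"tz":3,"hand":1}
    - {"az":67.265,"tx":-44.2,"ty":-12.9,"tz":3,"hand":1}
    - {"az":67.265,"tx":-44.2,"ty":-12.9,"tz":3,"hand":1}
    - {"az":67.265,"tx":-44.2,"ty":-12.9,"tz":3,"hand":1}
    - {"az":67.265,"tx":-44.2,"ty":-12.9,"tz":3,"hand":1}
    - {"az":67.265,"tx":-44.2,"ty":-12.9,"tz":3,"hand":1}
    - {"az":67.265,"tx":-44.2,"ty":-12.9,"tz":3,"hand":1}
    - {"az":67.265,"tx":-44.2,"ty":-12.9,"tz":3,"hand":1}
    - {"az":67.265,"tx":-44.2,"ty":-12.9,"tz":3,"hand":1}
    - {"az":67.265,"tx":-44.2,"ty":-12.9,"tz":3,"hand":1}
    - {"az":67.265,"tx":-44.2,"ty":-12.9,"tz":3,"hand":1}

```text
validation failed for argument at $.in...
```

Run:
```python
from h import *
import pickle
s=telemetry.read_state();im=vision.grab_frame("wrist");save(im,"w1");np.save("w1.npy",im);pickle.dump(s,open("w1.pkl","wb"))
c=cam("wrist",s);print(s["ee_pos"],s["tool_rot"],s["qpos"],s["time_s"])
for n,X in dict(cupL=(.566,.301,.025),cupR=(.592,.182,.025),rF=(.595,.061,.009),rN=(.425,.072,.009)).items(): print(n,proj(c,X))
```

```text
[0.22190418 0.5297985  0.23035537] [-1.79893510e+02 -1.57520761e-02  1.57263737e+02] [ 5.86429598e+01  1.18765929e+01  8.83862257e+01 -3.94227424e-04
  7.98448291e+01 -8.62072150e+00] 0.15
cupL [265.4616148  488.70243842]
cupR [201.52193854 519.55821048]
rF [140.07014187 527.2391556 ]
rN [ 81.44761837 453.26399941]
```

View pics/w1.png

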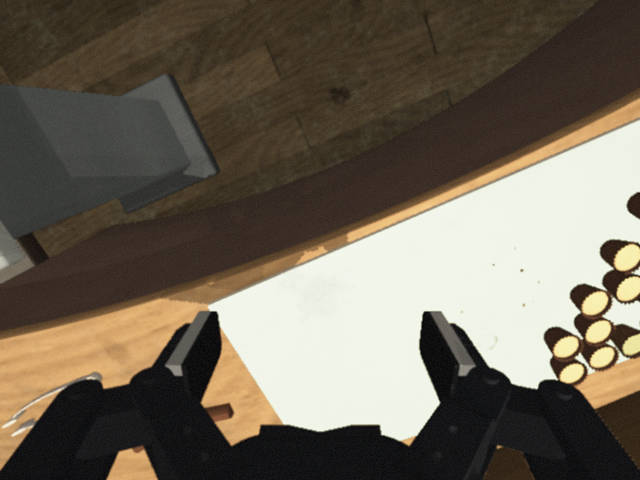

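The call was refused and the arm has not moved. The wrist picture shows the marble board and the fingertips at about (215,315) and (425,315). I'll retry with every key filled in.

Request:
send_rows:
  increments:
    - {"ax":0,"ay":0,"az":67.265,"tx":-44.2,"ty":-12.9,"tz":3,"hand":1}
    - {"ax":0,"ay":0,"az":67.265,"tx":-44.2,"ty":-12.9,"tz":3,"hand":1}
    - {"ax":0,"ay":0,"az":67.265,"tx":-44.2,"ty":-12.9,"tz":3,"hand":1}
    - {"ax":0,"ay":0,"az":67.265,"tx":-44.2,"ty":-12.9,"tz":3,"hand":1}
    - {"ax":0,"ay":0,"az":67.265,"tx":-44.2,"ty":-12.9,"tz":3,"hand":1}
    - {"ax":0,"ay":0,"az":67.265,"tx":-44.2,"ty":-12.9,"tz":3,"hand":1}
    - {"ax":0,"ay":0,"az":67.265,"tx":-44.2,"ty":-12.9,"tz":3,"hand":1}
    - {"ax":0,"ay":0,"az":67.265,"tx":-44.2,"ty":-12.9,"tz":3,"hand":1}
    - {"ax":0,"ay":0,"az":67.265,"tx":-44.2,"ty":-12.9,"tz":3,"hand":1}
    - {"ax":0,"ay":0,"az":67.265,"tx":-44.2,"ty":-12.9,"tz":3,"hand":1}
    - {"ax":0,"ay":0,"az":67.265,"tx":-44.2,"ty":-12.9,"tz":3,"hand":1}
    - {"ax":0,"ay":0,"az":67.265,"tx":-44.2,"ty":-12.9,"tz":3,"hand":1}
    - {"ax":0,"ay":0,"az":67.265,"tx":-44.2,"ty":-12.9,"tz":3,"hand":1}
    - {"ax":0,"ay":0,"az":67.265,"tx":-44.2,"ty":-12.9,"tz":3,"hand":1}
    - {"ax":0,"ay":0,"az":67.265,"tx":-44.2,"ty":-12.9,"tz":3,"hand":1}
    - {"ax":0,"ay":0,"az":67.265,"tx":-44.2,"ty":-12.9,"tz":3,"hand":1}
  squeeze: 25

```text
time_s: 1.53
ee_pos: [0.5788, 0.2419, 0.2014]
tool_rot: [-180.0, -0.0, 90.1]
force: [-0.3, 0.2, 1.1]
finger_gap: 0.0855
grip_force: 0.0
```

Run:
```python
from h import *
import pickle
s=telemetry.read_state();im=vision.grab_frame("wrist");save(im,"w2");np.save("w2.npy",im);pickle.dump(s,open("w2.pkl","wb"))
c=cam("wrist",s);print(s["ee_pos"],s["tool_rot"],s["qpos"],s["time_s"])
for n,X in dict(cupL=(.566,.301,.025),cupR=(.592,.182,.025),rF=(.595,.061,.009),rN=(.425,.072,.009)).items(): print(n,proj(c,X))
```

```text
[0.57877789 0.24191288 0.20139264] [-1.79976549e+02 -1.28715648e-02  9.01290017e+01] [1.47759593e+01 1.94689093e+01 8.23327954e+01 1.87786987e-02
 7.82177297e+01 1.46431174e+01] 1.5333
cupL [307.39254464 148.19991714]
cupR [334.70929632 272.52934143]
rF [334.87915668 363.26478993]
rN [185.89531816 354.20643605]
```

View pics/w2.png

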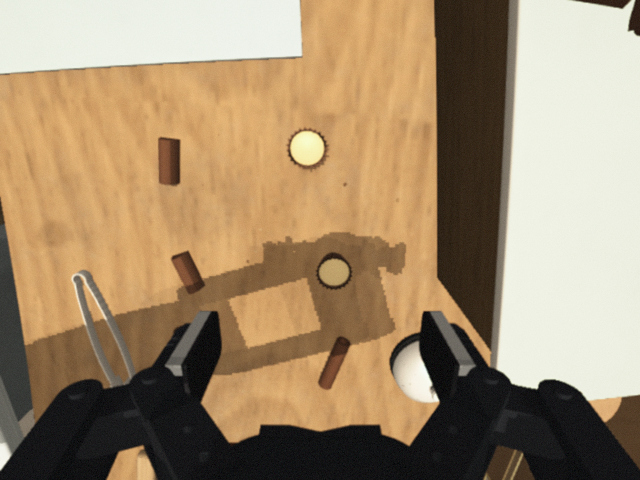

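The wrist view puts the cups at (308,148) and (334,272), within about 1 px of where my triangulation predicts them. I'll start with the nearer cup.

Request:
send_rows:
  increments:
    - {"ax":0,"ay":0,"az":0,"tx":-3,"ty":0.6,"tz":3,"hand":1}
    - {"ax":0,"ay":0,"az":0,"tx":-5.8,"ty":1.2,"tz":5,"hand":1}
    - {"ax":0,"ay":0,"az":0,"tx":-5.8,"ty":1.2,"tz":8,"hand":1}
    - {"ax":0,"ay":0,"az":0,"tx":-5.8,"ty":1.2,"tz":11,"hand":1}
    - {"ax":0,"ay":0,"az":0,"tx":-5.8,"ty":1.2,"tz":14,"hand":1}
    - {"ax":0,"ay":0,"az":0,"tx":-5.8,"ty":1.2,"tz":16,"hand":1}
    - {"ax":0,"ay":0,"az":0,"tx":-5.8,"ty":1.2,"tz":17.5,"hand":1}
    - {"ax":0,"ay":0,"az":0,"tx":-5.8,"ty":1.2,"tz":18.7,"hand":1}
    - {"ax":0,"ay":0,"az":0,"tx":-5.8,"ty":1.2,"tz":19.4,"hand":1}
    - {"ax":0,"ay":0,"az":0,"tx":-5.8,"ty":1.2,"tz":19.6,"hand":1}
    - {"ax":0,"ay":0,"az":0,"tx":-5.8,"ty":1.2,"tz":19.6,"hand":1}
    - {"ax":0,"ay":0,"az":0,"tx":-5.8,"ty":1.2,"tz":19.6,"hand":1}
    - {"ax":0,"ay":0,"az":0,"tx":-5.8,"ty":1.2,"tz":19.6,"hand":1}

```text
time_s: 2.67
ee_pos: [0.5933, 0.1828, 0.0068]
tool_rot: [179.8, -0.0, 90.0]
force: [-0.0, -0.6, -0.0]
finger_gap: 0.0853
grip_force: 0.0
```

Request:
send_rows:
  increments:
    - {"ax":0,"ay":0,"az":0,"tx":0,"ty":0,"tz":0,"hand":0.55}
    - {"ax":0,"ay":0,"az":0,"tx":0,"ty":0,"tz":0,"hand":0.5}
    - {"ax":0,"ay":0,"az":0,"tx":0,"ty":0,"tz":0,"hand":0.45}
    - {"ax":0,"ay":0,"az":0,"tx":0,"ty":0,"tz":0,"hand":0.4}
    - {"ax":0,"ay":0,"az":0,"tx":0,"ty":0,"tz":0,"hand":0.35}
    - {"ax":0,"ay":0,"az":0,"tx":0,"ty":0,"tz":0,"hand":0.3}
    - {"ax":0,"ay":0,"az":0,"tx":0,"ty":0,"tz":0,"hand":0.3}
    - {"ax":0,"ay":0,"az":0,"tx":0,"ty":0,"tz":0,"hand":0.3}
  squeeze: 20

```text
time_s: 3.33
ee_pos: [0.5922, 0.1825, 0.0057]
tool_rot: [180.0, -0.0, 90.0]
force: [-1.6, -0.6, 3.7]
finger_gap: 0.0349
grip_force: 19.8
```

Run:
```python
from h import *
s=telemetry.read_state();print(s["ee_pos"],s["force"],s["finger_gap"],s["grip_force"])
a=vision.grab_frame("wrist");b=vision.grab_frame("side")
save(np.hstack([a[200:480,100:540],cv2.resize(b[200:360,150:350],(350,280))]),"g1")
```

```text
[0.59223223 0.18253167 0.00566853] [-1.62798236 -0.62511263  3.74918613] 0.03485455733294383 19.790675730910152
```

View pics/g1.png

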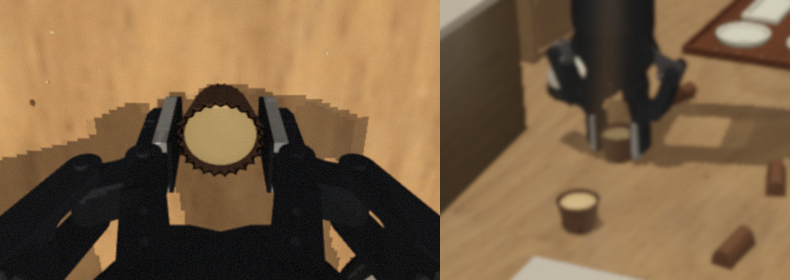

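The picture shows the cup upright and centred between the pads. I'll lift it and carry it over the far round dish.

Request:
send_rows:
  increments:
    - {"ax":0,"ay":0,"az":0,"tx":0,"ty":0,"tz":-0.4,"hand":0.3}
    - {"ax":0,"ay":0,"az":0,"tx":0,"ty":0,"tz":-1.2,"hand":0.3}
    - {"ax":0,"ay":0,"az":0,"tx":0,"ty":0,"tz":-2.5,"hand":0.3}
    - {"ax":0,"ay":0,"az":0,"tx":0,"ty":0,"tz":-4,"hand":0.3}
    - {"ax":0,"ay":0,"az":0,"tx":-0.7,"ty":0,"tz":-5.5,"hand":0.3}
    - {"ax":0,"ay":0,"az":0,"tx":-2,"ty":0,"tz":-6.5,"hand":0.3}
    - {"ax":0,"ay":0,"az":0,"tx":-4,"ty":0,"tz":-7,"hand":0.3}
    - {"ax":0,"ay":0,"az":0,"tx":-6.5,"ty":0,"tz":-7,"hand":0.3}
    - {"ax":0,"ay":0,"az":0,"tx":-9.5,"ty":-0.1,"tz":-7,"hand":0.3}
    - {"ax":0,"ay":0,"az":0,"tx":-12.5,"ty":-0.2,"tz":-7,"hand":0.3}
    - {"ax":0,"ay":0,"az":0,"tx":-15.5,"ty":-0.2,"tz":-7,"hand":0.3}
    - {"ax":0,"ay":0,"az":0,"tx":-18.5,"ty":-0.3,"tz":-7,"hand":0.3}
    - {"ax":0,"ay":0,"az":0,"tx":-21.5,"ty":-0.4,"tz":-7,"hand":0.3}
    - {"ax":0,"ay":0,"az":0,"tx":-24.5,"ty":-0.4,"tz":-7,"hand":0.3}
    - {"ax":0,"ay":0,"az":0,"tx":-27,"ty":-0.4,"tz":-7,"hand":0.3}
    - {"ax":0,"ay":0,"az":0,"tx":-29,"ty":-0.4,"tz":-7,"hand":0.3}
    - {"ax":0,"ay":0,"az":0,"tx":-30.5,"ty":-0.4,"tz":-7,"hand":0.3}
    - {"ax":0,"ay":0,"az":0,"tx":-31.3,"ty":-0.4,"tz":-7,"hand":0.3}
    - {"ax":0,"ay":0,"az":0,"tx":-31.5,"ty":-0.4,"tz":-7,"hand":0.3}
    - {"ax":0,"ay":0,"az":0,"tx":-31.5,"ty":-0.4,"tz":-7,"hand":0.3}

```text
time_s: 5.1
ee_pos: [0.5879, -0.1327, 0.0755]
tool_rot: [180.0, -0.0, 90.0]
force: [-0.4, 0.8, 0.2]
finger_gap: 0.0349
grip_force: 20.0
```

Run:
```python
from h import *
s=telemetry.read_state();print(s["ee_pos"],s["tool_rot"],s["finger_gap"],s["grip_force"])
a=vision.grab_frame("wrist");save(a,"g2");c=cam("wrist",s)
for X in[(.5875,-.1332,.013),(.4975,-.135,.013),(.590,-.2385,.013),(.5,-.24,.013)]:print(proj(c,X))
```

```text
[ 0.5879161  -0.13270857  0.07547366] [ 1.79996891e+02 -1.84362293e-02  8.99558097e+01] 0.03494134046472461 19.97055425774306
[321.68090941 260.87252006]
[179.01630955 263.32315416]
[324.77101426 394.56652365]
[201.93918704 395.50145612]
```

View pics/g2.png

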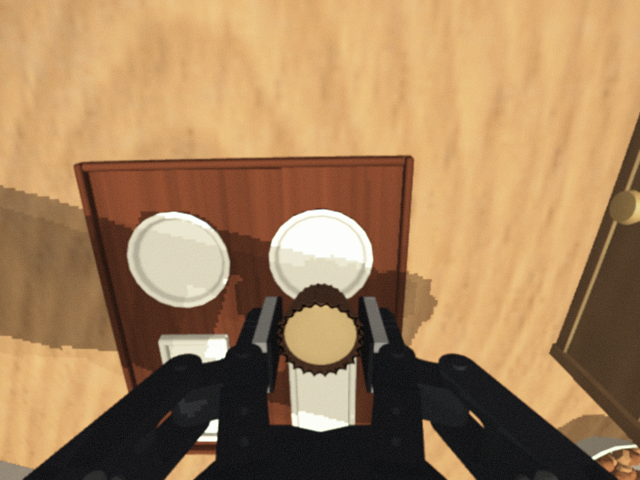

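The cup is held upright. The far round dish appears at (321,257), about 2 mm toward +y of my estimate, well within the margin. Lowering now.

Request:
send_rows:
  increments:
    - {"ax":0,"ay":0,"az":0,"tx":0.1,"ty":0,"tz":1,"hand":0.3}
    - {"ax":0,"ay":0,"az":0,"tx":0.1,"ty":0,"tz":2.3,"hand":0.3}
    - {"ax":0,"ay":0,"az":0,"tx":0.1,"ty":0,"tz":3.6,"hand":0.3}
    - {"ax":0,"ay":0,"az":0,"tx":0.1,"ty":0,"tz":4.6,"hand":0.3}
    - {"ax":0,"ay":0,"az":0,"tx":0.1,"ty":0,"tz":5.3,"hand":0.3}
    - {"ax":0,"ay":0,"az":0,"tx":0.1,"ty":0,"tz":5.7,"hand":0.3}
    - {"ax":0,"ay":0,"az":0,"tx":0.1,"ty":0,"tz":5.95,"hand":0.3}
    - {"ax":0,"ay":0,"az":0,"tx":0.1,"ty":0,"tz":6.1,"hand":0.3}
    - {"ax":0,"ay":0,"az":0,"tx":0.1,"ty":0,"tz":6.15,"hand":0.3}
    - {"ax":0,"ay":0,"az":0,"tx":0.1,"ty":0,"tz":6.15,"hand":0.3}
    - {"ax":0,"ay":0,"az":0,"tx":0.1,"ty":0,"tz":6.15,"hand":0.3}
    - {"ax":0,"ay":0,"az":0,"tx":0.1,"ty":0,"tz":6.15,"hand":0.3}

```text
time_s: 6.15
ee_pos: [0.5885, -0.1317, 0.0144]
tool_rot: [179.9, 0.0, 90.0]
force: [-0.1, -0.5, -0.1]
finger_gap: 0.0346
grip_force: 20.0
```

Request:
send_rows:
  increments:
    - {"ax":0,"ay":0,"az":0,"tx":0,"ty":0,"tz":0.03,"hand":0.3}
    - {"ax":0,"ay":0,"az":0,"tx":0,"ty":0,"tz":0.06,"hand":0.3}
    - {"ax":0,"ay":0,"az":0,"tx":0,"ty":0,"tz":0.08,"hand":0.3}
    - {"ax":0,"ay":0,"az":0,"tx":0,"ty":0,"tz":0.08,"hand":0.3}

```text
time_s: 6.48
ee_pos: [0.5884, -0.1317, 0.0137]
tool_rot: [180.0, 0.0, 90.0]
force: [-0.9, -0.1, 3.6]
finger_gap: 0.0345
grip_force: 20.1
```

Contact at 3.6 N, so the cup is seated. Releasing it and retreating toward the second cup.

Request:
send_rows:
  increments:
    - {"ax":0,"ay":0,"az":0,"tx":0,"ty":0,"tz":0,"hand":0.45}
    - {"ax":0,"ay":0,"az":0,"tx":0,"ty":0,"tz":0,"hand":0.55}
    - {"ax":0,"ay":0,"az":0,"tx":0,"ty":0,"tz":0,"hand":0.65}
    - {"ax":0,"ay":0,"az":0,"tx":0,"ty":0,"tz":0,"hand":0.7}
    - {"ax":0,"ay":0,"az":0,"tx":0,"ty":0,"tz":0,"hand":0.7}
    - {"ax":0,"ay":0,"az":0,"tx":0,"ty":0,"tz":-1,"hand":0.7}
    - {"ax":0,"ay":0,"az":0,"tx":0,"ty":0,"tz":-3,"hand":0.8}
    - {"ax":0,"ay":0,"az":0,"tx":0,"ty":0,"tz":-6,"hand":1}
    - {"ax":0,"ay":0,"az":0,"tx":0,"ty":0,"tz":-9,"hand":1}
    - {"ax":0,"ay":0,"az":0,"tx":3,"ty":0,"tz":-11,"hand":1}
    - {"ax":0,"ay":0,"az":0,"tx":7,"ty":-0.4,"tz":-12,"hand":1}
    - {"ax":0,"ay":0,"az":0,"tx":11,"ty":-0.6,"tz":-12,"hand":1}
    - {"ax":0,"ay":0,"az":0,"tx":15,"ty":-0.8,"tz":-12,"hand":1}
    - {"ax":0,"ay":0,"az":0,"tx":19,"ty":-1,"tz":-12,"hand":1}

```text
time_s: 7.65
ee_pos: [0.5782, 0.0601, 0.1346]
tool_rot: [179.9, 0.0, 90.0]
force: [0.1, -0.6, -0.6]
finger_gap: 0.0853
grip_force: 0.0
```

Run:
```python
from h import *
s=telemetry.read_state();print(s["ee_pos"],s["tool_rot"])
a=vision.grab_frame("top");b=vision.grab_frame("side")
save(np.hstack([cv2.resize(a[180:290,360:500],(400,314)),cv2.resize(b[180:290,260:400],(400,314))]),"p1")
c=cam("top")
from m import blob
A=blob(a,(402,210),"cream",14);print(A[0],A[1],atz(c,A[0],.033))
```

```text
[0.57816141 0.06005063 0.13457272] [1.79876625e+02 1.28357488e-03 8.99529771e+01]
[402.594  210.9173] 133 [ 0.5866 -0.1317  0.033 ]
```

View pics/p1.png

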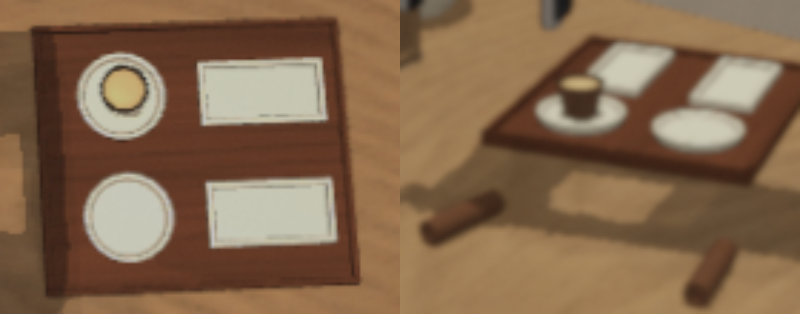

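Top crop: the cup stands upright in the far round dish, nearly centred. Moving on to the second cup.

Request:
send_rows:
  increments:
    - {"ax":0,"ay":0,"az":0,"tx":4,"ty":-0.3,"tz":0,"hand":1}
    - {"ax":0,"ay":0,"az":0,"tx":8,"ty":-0.6,"tz":0,"hand":1}
    - {"ax":0,"ay":0,"az":0,"tx":12,"ty":-0.9,"tz":0,"hand":1}
    - {"ax":0,"ay":0,"az":0,"tx":16,"ty":-1.2,"tz":0,"hand":1}
    - {"ax":0,"ay":0,"az":0,"tx":20,"ty":-1.2,"tz":0,"hand":1}
    - {"ax":0,"ay":0,"az":0,"tx":23,"ty":-1.2,"tz":1,"hand":1}
    - {"ax":0,"ay":0,"az":0,"tx":24.2,"ty":-1.2,"tz":3,"hand":1}
    - {"ax":0,"ay":0,"az":0,"tx":24.2,"ty":-1.2,"tz":5,"hand":1}
    - {"ax":0,"ay":0,"az":0,"tx":24.2,"ty":-1.2,"tz":5,"hand":1}
    - {"ax":0,"ay":0,"az":0,"tx":24.2,"ty":-1.2,"tz":5,"hand":1}

```text
time_s: 8.58
ee_pos: [0.565, 0.2995, 0.0818]
tool_rot: [-179.8, 0.1, 90.0]
force: [0.7, -0.2, 0.1]
finger_gap: 0.0855
grip_force: 0.0
```

Request:
send_rows:
  increments:
    - {"ax":0,"ay":0,"az":0,"tx":0.1,"ty":0.1,"tz":1,"hand":1}
    - {"ax":0,"ay":0,"az":0,"tx":0.15,"ty":0.1,"tz":3,"hand":1}
    - {"ax":0,"ay":0,"az":0,"tx":0.15,"ty":0.1,"tz":5,"hand":1}
    - {"ax":0,"ay":0,"az":0,"tx":0.15,"ty":0.1,"tz":6.4,"hand":1}
    - {"ax":0,"ay":0,"az":0,"tx":0.15,"ty":0.1,"tz":7.2,"hand":1}
    - {"ax":0,"ay":0,"az":0,"tx":0.15,"ty":0.1,"tz":7.6,"hand":1}
    - {"ax":0,"ay":0,"az":0,"tx":0.15,"ty":0.1,"tz":7.65,"hand":1}
    - {"ax":0,"ay":0,"az":0,"tx":0.15,"ty":0.1,"tz":7.65,"hand":1}
    - {"ax":0,"ay":0,"az":0,"tx":0.15,"ty":0.1,"tz":7.65,"hand":1}

```text
time_s: 9.33
ee_pos: [0.5682, 0.3023, 0.0078]
tool_rot: [179.9, -0.0, 90.0]
force: [-0.4, -0.4, 0.4]
finger_gap: 0.0853
grip_force: 0.0
```

Request:
send_rows:
  increments:
    - {"ax":0,"ay":0,"az":0,"tx":0,"ty":0,"tz":0,"hand":0.55}
    - {"ax":0,"ay":0,"az":0,"tx":0,"ty":0,"tz":0,"hand":0.5}
    - {"ax":0,"ay":0,"az":0,"tx":0,"ty":0,"tz":0,"hand":0.45}
    - {"ax":0,"ay":0,"az":0,"tx":0,"ty":0,"tz":0,"hand":0.4}
    - {"ax":0,"ay":0,"az":0,"tx":0,"ty":0,"tz":0,"hand":0.35}
    - {"ax":0,"ay":0,"az":0,"tx":0,"ty":0,"tz":0,"hand":0.3}
    - {"ax":0,"ay":0,"az":0,"tx":0,"ty":0,"tz":0,"hand":0.3}
    - {"ax":0,"ay":0,"az":0,"tx":0,"ty":0,"tz":0,"hand":0.3}
  squeeze: 20

```text
time_s: 10.0
ee_pos: [0.5673, 0.3022, 0.007]
tool_rot: [180.0, -0.0, 90.0]
force: [-1.4, -0.1, 3.7]
finger_gap: 0.0343
grip_force: 19.9
```

Request:
send_rows:
  increments:
    - {"ax":0,"ay":0,"az":0,"tx":0,"ty":0,"tz":-0.4,"hand":0.3}
    - {"ax":0,"ay":0,"az":0,"tx":0,"ty":0,"tz":-1.2,"hand":0.3}
    - {"ax":0,"ay":0,"az":0,"tx":0,"ty":0,"tz":-2.5,"hand":0.3}
    - {"ax":0,"ay":0,"az":0,"tx":0,"ty":0,"tz":-4,"hand":0.3}
    - {"ax":0,"ay":0,"az":0,"tx":-0.7,"ty":0,"tz":-5.5,"hand":0.3}
    - {"ax":0,"ay":0,"az":0,"tx":-2,"ty":0,"tz":-6.5,"hand":0.3}
    - {"ax":0,"ay":0,"az":0,"tx":-4,"ty":-0.5,"tz":-7,"hand":0.3}
    - {"ax":0,"ay":0,"az":0,"tx":-7,"ty":-1,"tz":-7,"hand":0.3}
    - {"ax":0,"ay":0,"az":0,"tx":-10,"ty":-1.5,"tz":-7,"hand":0.3}
    - {"ax":0,"ay":0,"az":0,"tx":-13,"ty":-2,"tz":-7,"hand":0.3}
    - {"ax":0,"ay":0,"az":0,"tx":-16.2,"ty":-2.5,"tz":-7,"hand":0.3}
    - {"ax":0,"ay":0,"az":0,"tx":-19.5,"ty":-3,"tz":-7,"hand":0.3}
    - {"ax":0,"ay":0,"az":0,"tx":-23,"ty":-3.5,"tz":-7,"hand":0.3}
    - {"ax":0,"ay":0,"az":0,"tx":-26.5,"ty":-4.2,"tz":-7,"hand":0.3}
    - {"ax":0,"ay":0,"az":0,"tx":-30,"ty":-5,"tz":-7,"hand":0.3}
    - {"ax":0,"ay":0,"az":0,"tx":-33.5,"ty":-5.7,"tz":-7,"hand":0.3}
    - {"ax":0,"ay":0,"az":0,"tx":-37,"ty":-6.3,"tz":-7,"hand":0.3}
    - {"ax":0,"ay":0,"az":0,"tx":-40,"ty":-6.7,"tz":-7,"hand":0.3}
    - {"ax":0,"ay":0,"az":0,"tx":-42.3,"ty":-6.9,"tz":-7,"hand":0.3}
    - {"ax":0,"ay":0,"az":0,"tx":-43.4,"ty":-7,"tz":-7,"hand":0.3}

```text
time_s: 11.67
ee_pos: [0.4967, -0.1355, 0.0775]
tool_rot: [179.9, 0.1, 89.8]
force: [0.6, 0.8, 0.0]
finger_gap: 0.0349
grip_force: 20.0
```

Request:
send_rows:
  increments:
    - {"ax":0,"ay":0,"az":0,"tx":-0.1,"ty":0,"tz":0,"hand":0.3}
    - {"ax":0,"ay":0,"az":0,"tx":-0.1,"ty":0,"tz":1.3,"hand":0.3}
    - {"ax":0,"ay":0,"az":0,"tx":-0.1,"ty":0,"tz":2.6,"hand":0.3}
    - {"ax":0,"ay":0,"az":0,"tx":-0.1,"ty":0,"tz":3.6,"hand":0.3}
    - {"ax":0,"ay":0,"az":0,"tx":-0.1,"ty":0,"tz":4.2,"hand":0.3}
    - {"ax":0,"ay":0,"az":0,"tx":-0.1,"ty":0,"tz":4.2,"hand":0.3}
    - {"ax":0,"ay":0,"az":0,"tx":-0.1,"ty":0,"tz":4.2,"hand":0.3}

```text
time_s: 12.25
ee_pos: [0.4969, -0.1322, 0.0342]
tool_rot: [-180.0, -0.0, 90.1]
force: [0.0, 0.2, 0.4]
finger_gap: 0.0347
grip_force: 20.0
```

Request:
send_rows:
  increments:
    - {"ax":0,"ay":0,"az":0,"tx":-0.1,"ty":0,"tz":0.7,"hand":0.3}
    - {"ax":0,"ay":0,"az":0,"tx":-0.1,"ty":0,"tz":1.2,"hand":0.3}
    - {"ax":0,"ay":0,"az":0,"tx":-0.1,"ty":0,"tz":1.6,"hand":0.3}
    - {"ax":0,"ay":0,"az":0,"tx":-0.1,"ty":0,"tz":1.8,"hand":0.3}
    - {"ax":0,"ay":0,"az":0,"tx":-0.1,"ty":0,"tz":1.88,"hand":0.3}
    - {"ax":0,"ay":0,"az":0,"tx":-0.1,"ty":0,"tz":1.93,"hand":0.3}
    - {"ax":0,"ay":0,"az":0,"tx":-0.1,"ty":0,"tz":1.95,"hand":0.3}
    - {"ax":0,"ay":0,"az":0,"tx":-0.1,"ty":0,"tz":1.95,"hand":0.3}
    - {"ax":0,"ay":0,"az":0,"tx":-0.1,"ty":0,"tz":1.95,"hand":0.3}

```text
time_s: 13.0
ee_pos: [0.4974, -0.1341, 0.0152]
tool_rot: [180.0, 0.0, 90.0]
force: [0.2, -0.1, -1.0]
finger_gap: 0.0346
grip_force: 20.0
```

Request:
send_rows:
  increments:
    - {"ax":0,"ay":0,"az":0,"tx":0,"ty":0,"tz":0.03,"hand":0.3}
    - {"ax":0,"ay":0,"az":0,"tx":0,"ty":0,"tz":0.05,"hand":0.3}
    - {"ax":0,"ay":0,"az":0,"tx":0,"ty":0,"tz":0.07,"hand":0.3}
    - {"ax":0,"ay":0,"az":0,"tx":0,"ty":0,"tz":0.07,"hand":0.3}

```text
time_s: 13.33
ee_pos: [0.4974, -0.1342, 0.015]
tool_rot: [180.0, 0.0, 90.0]
force: [-2.2, 0.7, 5.3]
finger_gap: 0.0351
grip_force: 20.3
```

Request:
send_rows:
  increments:
    - {"ax":0,"ay":0,"az":0,"tx":0,"ty":0,"tz":0,"hand":0.45}
    - {"ax":0,"ay":0,"az":0,"tx":0,"ty":0,"tz":0,"hand":0.55}
    - {"ax":0,"ay":0,"az":0,"tx":0,"ty":0,"tz":0,"hand":0.65}
    - {"ax":0,"ay":0,"az":0,"tx":0,"ty":0,"tz":0,"hand":0.7}
    - {"ax":0,"ay":0,"az":0,"tx":0,"ty":0,"tz":0,"hand":0.7}
    - {"ax":0,"ay":0,"az":0,"tx":0,"ty":0,"tz":-1,"hand":0.7}
    - {"ax":0,"ay":0,"az":0,"tx":0,"ty":0,"tz":-3,"hand":0.8}
    - {"ax":0,"ay":0,"az":0,"tx":0,"ty":0,"tz":-6,"hand":1}
    - {"ax":0,"ay":0,"az":0,"tx":0,"ty":0,"tz":-9,"hand":1}
    - {"ax":0,"ay":0,"az":0,"tx":3,"ty":0,"tz":-12,"hand":1}
    - {"ax":0,"ay":0,"az":0,"tx":7,"ty":0.4,"tz":-14,"hand":1}
    - {"ax":0,"ay":0,"az":0,"tx":11,"ty":0.6,"tz":-15.5,"hand":1}
    - {"ax":0,"ay":0,"az":0,"tx":15,"ty":0.8,"tz":-17,"hand":1}
    - {"ax":0,"ay":0,"az":0,"tx":19,"ty":1,"tz":-18.5,"hand":1}
    - {"ax":0,"ay":0,"az":0,"tx":23,"ty":1.2,"tz":-18.5,"hand":1}
    - {"ax":0,"ay":0,"az":0,"tx":26,"ty":1.2,"tz":-18.5,"hand":1}
    - {"ax":0,"ay":0,"az":0,"tx":27,"ty":1.2,"tz":-18.5,"hand":1}
    - {"ax":0,"ay":0,"az":0,"tx":27,"ty":1.2,"tz":-18.5,"hand":1}
    - {"ax":0,"ay":0,"az":0,"tx":27,"ty":1.2,"tz":-18.5,"hand":1}
    - {"ax":0,"ay":0,"az":0,"tx":27,"ty":1.2,"tz":-18.5,"hand":1}

```text
time_s: 15.0
ee_pos: [0.5089, 0.1347, 0.1992]
tool_rot: [-180.0, 0.1, 89.9]
force: [0.4, 0.6, 0.1]
finger_gap: 0.0852
grip_force: 0.0
```

Run:
```python
from h import *
import pickle
s=telemetry.read_state();im=vision.grab_frame("wrist");save(im,"w3");np.save("w3.npy",im);pickle.dump(s,open("w3.pkl","wb"))
c=cam("wrist",s);print(s["ee_pos"],s["tool_rot"],s["time_s"])
for X in [(.595,.061,.009),(.425,.072,.009)]: print(proj(c,X))
from m import blob
t=vision.grab_frame("top")
for p in [(402,210),(405,254)]:
    A=blob(t,p,"cream",14);print(A[0],A[1],atz(cam("top"),A[0],.033))
```

```text
[0.50889369 0.13473608 0.19917373] [-1.79970214e+02  5.11482569e-02  8.99403594e+01] 15.0
[404.42385436 278.9300909 ]
[239.76362227 269.13195732]
[402.6296 210.9185] 135 [ 0.5866 -0.1318  0.033 ]
[406.274  255.0137] 146 [ 0.4952 -0.1351  0.033 ]
```

View pics/w3.png

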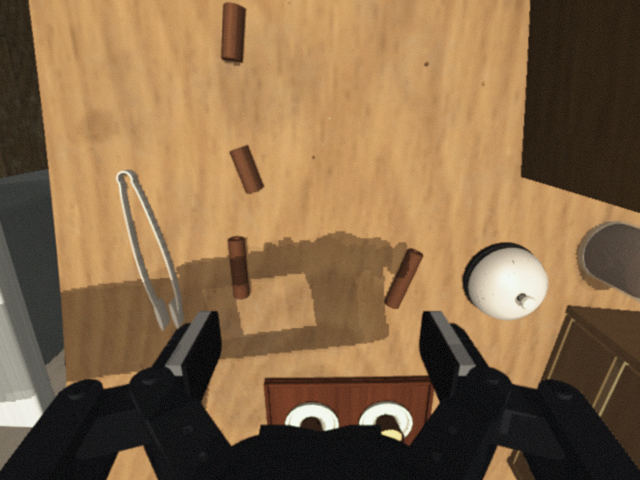

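Wrist view: the far stick runs from (415,251) to (393,306) and the near one from (236,237) to (241,298). Both cups appear in their dishes.

Run:
```python
from m import *
import pickle
s=pickle.load(open("w3.pkl","rb"));w=np.load("w3.npy");c=cam("wrist",s)
g=cv2.cvtColor(w,cv2.COLOR_RGB2HSV)
print(g[260:285:8,215:262:5,2]);print(g[278,380:430:5,2])
for n,p,thr,tp in [("F",(404,279),72,(311,213)),("N",(239,268),72,(306,294))]:
    m=(g[...,2]<thr);k=np.zeros_like(m);k[p[1]-45:p[1]+45,p[0]-32:p[0]+32]=1
    nn,l,st,ce=cv2.connectedComponentsWithStats((m&k).astype(np.uint8));j=l[p[1],p[0]] or 1+np.argmax(st[1:,4])
    rc=cv2.minAreaRect(np.argwhere(l==j)[:,::-1].astype(np.float32));B=cv2.boxPoints(rc)
    if np.linalg.norm(B[0]-B[1])>np.linalg.norm(B[1]-B[2]):B=np.roll(B,-1,0)
    E=[(B[0]+B[1])/2,(B[2]+B[3])/2];P=[atz(c,e,.009) for e in E];d=P[1]-P[0]
    A=blob(top,tp,"dark",25);T=tri([ct,c],[A[0],np.array(rc[0])])
    print(n,st[j,4],rc,"ctr",(P[0]+P[1])/2,np.linalg.norm(d),np.degrees(np.arctan2(d[1],d[0]))%180,"top",atz(ct,A[0],.009),"tri",T)
```

```text
[[129 127 121  70  73  68  52 125 124 129]
 [124 117 125  96  69  63  48 125 122 118]
 [110 118 117 109  68  67  55 114 114 115]
 [108 112 112 111  70  67  73 123 183 183]]
[134 188 211  65  97 116 107 199 201 207]
F 220 ((399.0405578613281, 276.24322509765625), (7.204179763793945, 59.50287628173828), 24.227745056152344) ctr [0.5889 0.0632 0.009 ] 0.0650675167131848 71.4533623779603 top [0.592  0.0597 0.009 ] tri [0.5926 0.06   0.0003]
N 435 ((238.40985107421875, 266.0082092285156), (55.498409271240234, 15.843754768371582), 84.80557250976562) ctr [0.4239 0.0746 0.009 ] 0.06155173271981649 90.40579134408334 top [0.4229 0.0715 0.009 ] tri [0.4227 0.0722 0.0021]
```

Request:
send_rows:
  increments:
    - {"ax":0,"ay":0,"az":6,"tx":-2.5,"ty":3,"tz":2,"hand":0.5}
    - {"ax":0,"ay":0,"az":12,"tx":-5,"ty":6,"tz":5,"hand":0.5}
    - {"ax":0,"ay":0,"az":19,"tx":-7.4,"ty":8.5,"tz":8,"hand":0.5}
    - {"ax":0,"ay":0,"az":19,"tx":-7.4,"ty":8.5,"tz":9.5,"hand":0.5}
    - {"ax":0,"ay":0,"az":19,"tx":-7.4,"ty":8.5,"tz":9.5,"hand":0.5}
    - {"ax":0,"ay":0,"az":19,"tx":-7.4,"ty":8.5,"tz":9.5,"hand":0.5}
    - {"ax":0,"ay":0,"az":19,"tx":-7.4,"ty":8.5,"tz":9.5,"hand":0.5}
    - {"ax":0,"ay":0,"az":19,"tx":-7.4,"ty":8.5,"tz":9.5,"hand":0.5}

```text
time_s: 15.77
ee_pos: [0.5947, 0.0622, 0.1062]
tool_rot: [179.8, -0.1, 71.0]
force: [1.0, 1.7, -0.4]
finger_gap: 0.0428
grip_force: 0.0
```

Run:
```python
from h import *
s=telemetry.read_state();im=vision.grab_frame("wrist");save(im,"w4");c=cam("wrist",s);print(s["ee_pos"],s["tool_rot"],s["finger_gap"])
d=np.array([np.cos(np.radians(71)),np.sin(np.radians(71)),0])*.032
for k in(-1,0,1): print(proj(c,np.array([.5945,.0613,.009])+k*d))
for uv in [(320,230)]: print(atz(c,uv,.009))
```

```text
[0.59474083 0.06220531 0.10621752] [ 1.79846829e+02 -5.69837137e-02  7.10141756e+01] 0.04279111916847182
[321.16285477 282.72079665]
[321.28891862 242.39838881]
[321.42433521 198.60073162]
[0.59664666 0.0704286  0.009     ]
```

View pics/w4.png

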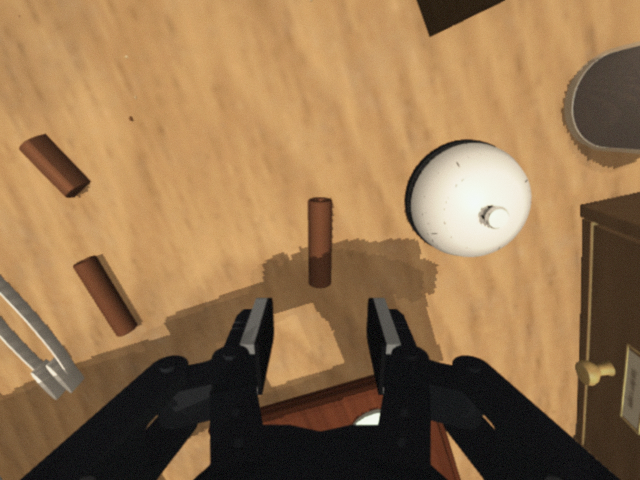

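The stick is vertical in the image at column 320, rows 198 to 287. It is aligned between the fingers, and the cloche's edge at column 405 is clear. Descending and gripping.

Request:
send_rows:
  increments:
    - {"ax":0,"ay":0,"az":0,"tx":0,"ty":0,"tz":2,"hand":0.5}
    - {"ax":0,"ay":0,"az":0,"tx":0,"ty":0,"tz":5,"hand":0.5}
    - {"ax":0,"ay":0,"az":0,"tx":0,"ty":0,"tz":7.5,"hand":0.5}
    - {"ax":0,"ay":0,"az":0,"tx":0,"ty":0,"tz":9,"hand":0.5}
    - {"ax":0,"ay":0,"az":0,"tx":0,"ty":0,"tz":9.7,"hand":0.5}
    - {"ax":0,"ay":0,"az":0,"tx":0,"ty":0,"tz":10,"hand":0.5}
    - {"ax":0,"ay":0,"az":0,"tx":0,"ty":0,"tz":10,"hand":0.5}
    - {"ax":0,"ay":0,"az":0,"tx":0,"ty":0,"tz":10,"hand":0.5}

```text
time_s: 16.48
ee_pos: [0.5955, 0.0623, 0.0061]
tool_rot: [179.8, -0.1, 71.0]
force: [0.1, 0.2, 0.3]
finger_gap: 0.0428
grip_force: 0.0
```

Request:
send_rows:
  increments:
    - {"ax":0,"ay":0,"az":0,"tx":0,"ty":0,"tz":0,"hand":0.35}
    - {"ax":0,"ay":0,"az":0,"tx":0,"ty":0,"tz":0,"hand":0.28}
    - {"ax":0,"ay":0,"az":0,"tx":0,"ty":0,"tz":0,"hand":0.22}
    - {"ax":0,"ay":0,"az":0,"tx":0,"ty":0,"tz":0,"hand":0.15}
    - {"ax":0,"ay":0,"az":0,"tx":0,"ty":0,"tz":0,"hand":0.1}
    - {"ax":0,"ay":0,"az":0,"tx":0,"ty":0,"tz":0,"hand":0.1}
    - {"ax":0,"ay":0,"az":0,"tx":0,"ty":0,"tz":0,"hand":0.1}
  squeeze: 25

```text
time_s: 17.07
ee_pos: [0.595, 0.062, 0.0054]
tool_rot: [179.9, -0.0, 71.0]
force: [-0.9, -0.5, 6.0]
finger_gap: 0.0162
grip_force: 25.2
```

Request:
send_rows:
  increments:
    - {"ax":0,"ay":0,"az":0,"tx":0,"ty":0,"tz":-0.4,"hand":0.1}
    - {"ax":0,"ay":0,"az":0,"tx":0,"ty":0,"tz":-1.5,"hand":0.1}
    - {"ax":0,"ay":0,"az":0,"tx":0,"ty":0,"tz":-3.5,"hand":0.1}
    - {"ax":0,"ay":0,"az":0,"tx":0,"ty":0,"tz":-6,"hand":0.1}
    - {"ax":0,"ay":0,"az":-3,"tx":-1,"ty":0.3,"tz":-8,"hand":0.1}
    - {"ax":0,"ay":0,"az":-6,"tx":-3,"ty":0.9,"tz":-8.5,"hand":0.1}
    - {"ax":0,"ay":0,"az":-9,"tx":-6,"ty":1.9,"tz":-8.5,"hand":0.1}
    - {"ax":0,"ay":0,"az":-12,"tx":-9,"ty":2.9,"tz":-8.5,"hand":0.1}
    - {"ax":0,"ay":0,"az":-15,"tx":-12,"ty":3.9,"tz":-8.5,"hand":0.1}
    - {"ax":0,"ay":0,"az":-18,"tx":-15,"ty":4.9,"tz":-8.5,"hand":0.1}
    - {"ax":0,"ay":0,"az":-20.3,"tx":-18,"ty":5.9,"tz":-8.5,"hand":0.1}
    - {"ax":0,"ay":0,"az":-20.3,"tx":-21,"ty":6.9,"tz":-8.5,"hand":0.1}
    - {"ax":0,"ay":0,"az":-20.3,"tx":-24,"ty":7.8,"tz":-8.5,"hand":0.1}
    - {"ax":0,"ay":0,"az":-20.3,"tx":-26.5,"ty":8.6,"tz":-8.5,"hand":0.1}
    - {"ax":0,"ay":0,"az":-20.3,"tx":-28,"ty":9.1,"tz":-8.5,"hand":0.1}
    - {"ax":0,"ay":0,"az":-20.3,"tx":-28.5,"ty":9.3,"tz":-8.5,"hand":0.1}
    - {"ax":0,"ay":0,"az":-20.3,"tx":-28.5,"ty":9.3,"tz":-8.5,"hand":0.1}
    - {"ax":0,"ay":0,"az":-20.3,"tx":-28.5,"ty":9.3,"tz":-8.5,"hand":0.1}

```text
time_s: 18.57
ee_pos: [0.5891, -0.2365, 0.0891]
tool_rot: [-180.0, -0.1, 91.3]
force: [-0.1, 0.9, -0.7]
finger_gap: 0.0163
grip_force: 24.5
```

Run:
```python
from h import *
s=telemetry.read_state();im=vision.grab_frame("wrist");save(im,"w5");c=cam("wrist",s);print(s["ee_pos"],s["tool_rot"],s["finger_gap"])
for X in [(.590,-.2375,.011),(.590-.021,-.1955,.013),(.590+.019,-.1955,.013)]: print(proj(c,X))
```

```text
[ 0.58905056 -0.23654926  0.08913356] [-1.79969374e+02 -7.02671278e-02  9.13187721e+01] 0.016344606073509085
[323.66775428 252.73486344]
[291.92676392 190.26780486]
[355.96805948 191.82728288]
```

View pics/w5.png

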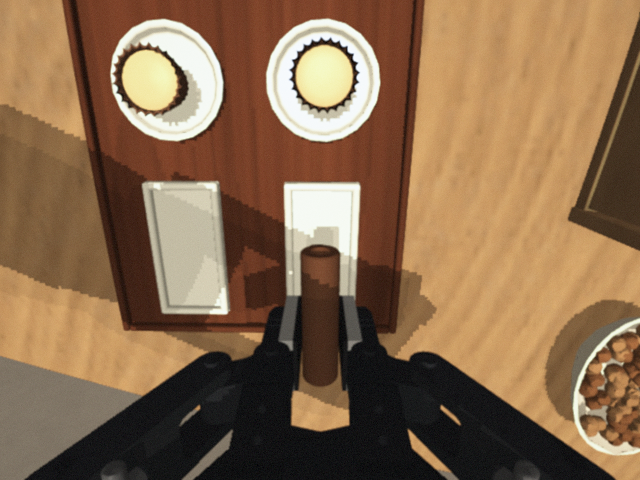

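Both cups are upright, at (151,80) and (325,76). The held stick at column 320 lines up with the far oblong dish (columns 285–360). Lowering.

Request:
send_rows:
  increments:
    - {"ax":0,"ay":0,"az":0,"tx":0,"ty":0.1,"tz":1.5,"hand":0.1}
    - {"ax":0,"ay":0,"az":0,"tx":0,"ty":0.1,"tz":3.5,"hand":0.1}
    - {"ax":0,"ay":0,"az":0,"tx":0,"ty":0.1,"tz":5,"hand":0.1}
    - {"ax":0,"ay":0,"az":0,"tx":0,"ty":0.1,"tz":6.2,"hand":0.1}
    - {"ax":0,"ay":0,"az":0,"tx":0,"ty":0.1,"tz":6.9,"hand":0.1}
    - {"ax":0,"ay":0,"az":0,"tx":0,"ty":0.1,"tz":7.25,"hand":0.1}
    - {"ax":0,"ay":0,"az":0,"tx":0,"ty":0.1,"tz":7.4,"hand":0.1}
    - {"ax":0,"ay":0,"az":0,"tx":0,"ty":0.1,"tz":7.45,"hand":0.1}
    - {"ax":0,"ay":0,"az":0,"tx":0,"ty":0.1,"tz":7.45,"hand":0.1}
    - {"ax":0,"ay":0,"az":0,"tx":0,"ty":0.1,"tz":7.45,"hand":0.1}

```text
time_s: 19.45
ee_pos: [0.5909, -0.2381, 0.0158]
tool_rot: [179.9, 0.1, 91.3]
force: [-0.5, 0.7, -0.2]
finger_gap: 0.0163
grip_force: 24.5
```

Request:
send_rows:
  increments:
    - {"ax":0,"ay":0,"az":0,"tx":0,"ty":0,"tz":0.06,"hand":0.1}
    - {"ax":0,"ay":0,"az":0,"tx":0,"ty":0,"tz":0.12,"hand":0.1}
    - {"ax":0,"ay":0,"az":0,"tx":0,"ty":0,"tz":0.14,"hand":0.1}
    - {"ax":0,"ay":0,"az":0,"tx":0,"ty":0,"tz":0.14,"hand":0.1}
    - {"ax":0,"ay":0,"az":0,"tx":0,"ty":0,"tz":0.14,"hand":0.1}

```text
time_s: 19.87
ee_pos: [0.5902, -0.2377, 0.0134]
tool_rot: [180.0, 0.0, 91.3]
force: [0.1, 0.0, 0.4]
finger_gap: 0.0169
grip_force: 24.5
```

Request:
send_rows:
  increments:
    - {"ax":0,"ay":0,"az":0,"tx":0,"ty":0,"tz":0.03,"hand":0.1}
    - {"ax":0,"ay":0,"az":0,"tx":0,"ty":0,"tz":0.06,"hand":0.1}
    - {"ax":0,"ay":0,"az":0,"tx":0,"ty":0,"tz":0.06,"hand":0.1}

```text
time_s: 20.12
ee_pos: [0.5902, -0.2377, 0.0134]
tool_rot: [-180.0, 0.0, 91.3]
force: [-2.4, 0.6, 5.2]
finger_gap: 0.0162
grip_force: 25.1
```

Request:
send_rows:
  increments:
    - {"ax":0,"ay":0,"az":0,"tx":0,"ty":0,"tz":0,"hand":0.22}
    - {"ax":0,"ay":0,"az":0,"tx":0,"ty":0,"tz":0,"hand":0.3}
    - {"ax":0,"ay":0,"az":0,"tx":0,"ty":0,"tz":0,"hand":0.35}
    - {"ax":0,"ay":0,"az":0,"tx":0,"ty":0,"tz":0,"hand":0.35}
    - {"ax":0,"ay":0,"az":0,"tx":0,"ty":0,"tz":-1,"hand":0.35}
    - {"ax":0,"ay":0,"az":0,"tx":0,"ty":0,"tz":-3,"hand":0.4}
    - {"ax":0,"ay":0,"az":0,"tx":0,"ty":0,"tz":-6,"hand":0.5}
    - {"ax":0,"ay":0,"az":0,"tx":0,"ty":0,"tz":-9,"hand":0.5}
    - {"ax":0,"ay":0,"az":0,"tx":2,"ty":-1,"tz":-11,"hand":0.5}
    - {"ax":0,"ay":0,"az":0,"tx":5.2,"ty":-2.5,"tz":-11,"hand":0.5}
    - {"ax":0,"ay":0,"az":0,"tx":8.5,"ty":-4.2,"tz":-11,"hand":0.5}
    - {"ax":0,"ay":0,"az":0,"tx":12,"ty":-6,"tz":-11,"hand":0.5}
    - {"ax":0,"ay":0,"az":0,"tx":15.5,"ty":-7.8,"tz":-11,"hand":0.5}
    - {"ax":0,"ay":0,"az":0,"tx":19,"ty":-9.5,"tz":-11,"hand":0.5}
    - {"ax":0,"ay":0,"az":0,"tx":22.5,"ty":-11.3,"tz":-11,"hand":0.5}
    - {"ax":0,"ay":0,"az":0,"tx":26,"ty":-13,"tz":-10.5,"hand":0.5}
    - {"ax":0,"ay":0,"az":0,"tx":29,"ty":-14.7,"tz":-10,"hand":0.5}
    - {"ax":0,"ay":0,"az":0,"tx":31.5,"ty":-15.9,"tz":-9.5,"hand":0.5}
    - {"ax":0,"ay":0,"az":0,"tx":31.5,"ty":-15.9,"tz":-9,"hand":0.5}
    - {"ax":0,"ay":0,"az":0,"tx":31.5,"ty":-15.9,"tz":-9,"hand":0.5}

```text
time_s: 21.78
ee_pos: [0.4227, 0.0746, 0.1023]
tool_rot: [-179.9, 0.0, 91.5]
force: [0.6, 0.2, 0.4]
finger_gap: 0.0429
grip_force: 0.0
```

Run:
```python
from h import *
s=telemetry.read_state();im=vision.grab_frame("wrist");t=vision.grab_frame("top");c=cam("wrist",s);print(s["ee_pos"],s["tool_rot"],s["finger_gap"])
save(np.hstack([im[100:420,150:470],cv2.resize(t[180:290,365:495],(378,320))]),"w6")
for X in [(.4238,.0733+.032,.009),(.4238,.0733,.009),(.4238,.0733-.032,.009)]: print(proj(c,X)-[150,100])
```

```text
[0.42274796 0.07461441 0.10230362] [-1.79934658e+02  1.02272139e-02  9.14819137e+01] 0.0428818498105152
[175.11368113 101.08220465]
[173.66637437 145.3484502 ]
[172.3321302 186.0365505]
```

View pics/w6.png

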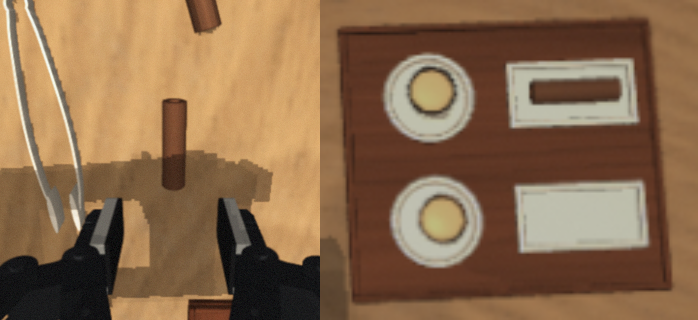

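Left crop: the near stick is centred between the fingers at column 174. Right crop: the first stick lies flat inside the far oblong dish, and both cups are upright.

Request:
send_rows:
  increments:
    - {"ax":0,"ay":0,"az":0,"tx":-0.1,"ty":0.1,"tz":2,"hand":0.5}
    - {"ax":0,"ay":0,"az":0,"tx":-0.1,"ty":0.1,"tz":5,"hand":0.5}
    - {"ax":0,"ay":0,"az":0,"tx":-0.1,"ty":0.1,"tz":7.5,"hand":0.5}
    - {"ax":0,"ay":0,"az":0,"tx":-0.1,"ty":0.1,"tz":8.8,"hand":0.5}
    - {"ax":0,"ay":0,"az":0,"tx":-0.1,"ty":0.1,"tz":9.4,"hand":0.5}
    - {"ax":0,"ay":0,"az":0,"tx":-0.1,"ty":0.1,"tz":9.6,"hand":0.5}
    - {"ax":0,"ay":0,"az":0,"tx":-0.1,"ty":0.1,"tz":9.6,"hand":0.5}
    - {"ax":0,"ay":0,"az":0,"tx":-0.1,"ty":0.1,"tz":9.6,"hand":0.5}

```text
time_s: 22.55
ee_pos: [0.4267, 0.0722, 0.0078]
tool_rot: [179.9, 0.0, 91.3]
force: [-0.1, 0.8, 0.0]
finger_gap: 0.0427
grip_force: 0.0
```

Request:
send_rows:
  increments:
    - {"ax":0,"ay":0,"az":0,"tx":0,"ty":0,"tz":0,"hand":0.35}
    - {"ax":0,"ay":0,"az":0,"tx":0,"ty":0,"tz":0,"hand":0.28}
    - {"ax":0,"ay":0,"az":0,"tx":0,"ty":0,"tz":0,"hand":0.22}
    - {"ax":0,"ay":0,"az":0,"tx":0,"ty":0,"tz":0,"hand":0.15}
    - {"ax":0,"ay":0,"az":0,"tx":0,"ty":0,"tz":0,"hand":0.1}
    - {"ax":0,"ay":0,"az":0,"tx":0,"ty":0,"tz":0,"hand":0.1}
    - {"ax":0,"ay":0,"az":0,"tx":0,"ty":0,"tz":0,"hand":0.1}
  squeeze: 25

```text
time_s: 23.13
ee_pos: [0.4259, 0.0727, 0.0076]
tool_rot: [179.9, 0.0, 91.3]
force: [-0.9, -0.6, 5.4]
finger_gap: 0.0162
grip_force: 25.7
```

Request:
send_rows:
  increments:
    - {"ax":0,"ay":0,"az":0,"tx":0,"ty":0,"tz":-0.4,"hand":0.1}
    - {"ax":0,"ay":0,"az":0,"tx":0,"ty":0,"tz":-1.5,"hand":0.1}
    - {"ax":0,"ay":0,"az":0,"tx":0,"ty":0,"tz":-3.5,"hand":0.1}
    - {"ax":0,"ay":0,"az":0,"tx":0,"ty":0,"tz":-6,"hand":0.1}
    - {"ax":0,"ay":0,"az":0,"tx":-1,"ty":0.2,"tz":-8,"hand":0.1}
    - {"ax":0,"ay":0,"az":0,"tx":-3,"ty":0.6,"tz":-8.5,"hand":0.1}
    - {"ax":0,"ay":0,"az":0,"tx":-6,"ty":1.3,"tz":-8.5,"hand":0.1}
    - {"ax":0,"ay":0,"az":0,"tx":-9,"ty":1.9,"tz":-8.5,"hand":0.1}
    - {"ax":0,"ay":0,"az":0,"tx":-12,"ty":2.5,"tz":-8.5,"hand":0.1}
    - {"ax":0,"ay":0,"az":0,"tx":-15,"ty":3.2,"tz":-8.5,"hand":0.1}
    - {"ax":0,"ay":0,"az":0,"tx":-18,"ty":3.8,"tz":-8.5,"hand":0.1}
    - {"ax":0,"ay":0,"az":0,"tx":-21,"ty":4.5,"tz":-8.5,"hand":0.1}
    - {"ax":0,"ay":0,"az":0,"tx":-24,"ty":5.1,"tz":-8.5,"hand":0.1}
    - {"ax":0,"ay":0,"az":0,"tx":-27,"ty":5.8,"tz":-8.5,"hand":0.1}
    - {"ax":0,"ay":0,"az":0,"tx":-29.5,"ty":6.3,"tz":-8.5,"hand":0.1}
    - {"ax":0,"ay":0,"az":0,"tx":-31,"ty":6.6,"tz":-8.5,"hand":0.1}
    - {"ax":0,"ay":0,"az":0,"tx":-31.3,"ty":6.65,"tz":-8.5,"hand":0.1}
    - {"ax":0,"ay":0,"az":0,"tx":-31.3,"ty":6.65,"tz":-8.5,"hand":0.1}
    - {"ax":0,"ay":0,"az":0,"tx":-31.3,"ty":6.65,"tz":-8.5,"hand":0.1}

```text
time_s: 24.72
ee_pos: [0.4979, -0.2373, 0.0913]
tool_rot: [-179.9, -0.1, 91.3]
force: [-0.9, -0.2, -1.0]
finger_gap: 0.0162
grip_force: 25.0
```

Run:
```python
from h import *
s=telemetry.read_state();im=vision.grab_frame("wrist");save(im,"w7");print(s["ee_pos"],s["tool_rot"],s["finger_gap"])
c=cam("wrist",s);print(proj(c,(.4995,-.239,.011)))
```

```text
[ 0.4979341  -0.23727775  0.09125191] [-1.79914985e+02 -1.01462100e-01  9.13220061e+01] 0.01619681420869532
[324.63144162 252.75566821]
```

View pics/w7.png

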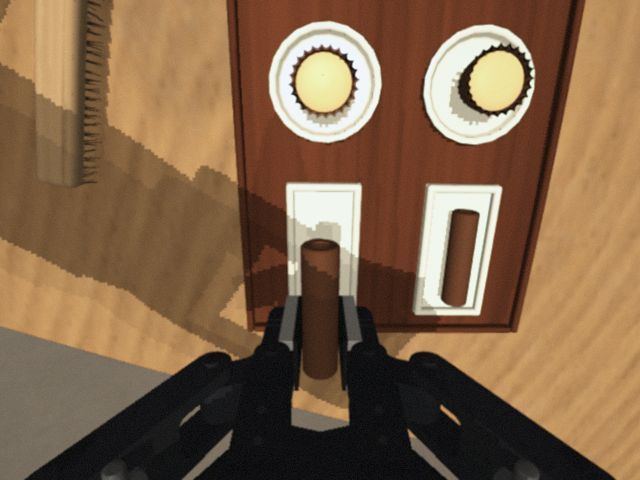

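The held stick lines up with the near oblong dish (columns 287–360), and the other three pieces sit well. Lowering with a 2 mm shift along y.

Request:
send_rows:
  increments:
    - {"ax":0,"ay":0,"az":0,"tx":-0.2,"ty":0.1,"tz":1.5,"hand":0.1}
    - {"ax":0,"ay":0,"az":0,"tx":-0.2,"ty":0.1,"tz":3.5,"hand":0.1}
    - {"ax":0,"ay":0,"az":0,"tx":-0.2,"ty":0.1,"tz":5,"hand":0.1}
    - {"ax":0,"ay":0,"az":0,"tx":-0.2,"ty":0.1,"tz":6.2,"hand":0.1}
    - {"ax":0,"ay":0,"az":0,"tx":-0.2,"ty":0.1,"tz":6.9,"hand":0.1}
    - {"ax":0,"ay":0,"az":0,"tx":-0.2,"ty":0.1,"tz":7.25,"hand":0.1}
    - {"ax":0,"ay":0,"az":0,"tx":-0.2,"ty":0.1,"tz":7.4,"hand":0.1}
    - {"ax":0,"ay":0,"az":0,"tx":-0.2,"ty":0.1,"tz":7.4,"hand":0.1}
    - {"ax":0,"ay":0,"az":0,"tx":-0.2,"ty":0.1,"tz":7.4,"hand":0.1}
    - {"ax":0,"ay":0,"az":0,"tx":-0.2,"ty":0.1,"tz":7.4,"hand":0.1}

```text
time_s: 25.6
ee_pos: [0.5004, -0.2412, 0.0187]
tool_rot: [179.9, 0.1, 91.3]
force: [-0.3, 0.0, -0.3]
finger_gap: 0.0161
grip_force: 25.0
```

Request:
send_rows:
  increments:
    - {"ax":0,"ay":0,"az":0,"tx":0,"ty":0,"tz":0.06,"hand":0.1}
    - {"ax":0,"ay":0,"az":0,"tx":0,"ty":0,"tz":0.12,"hand":0.1}
    - {"ax":0,"ay":0,"az":0,"tx":0,"ty":0,"tz":0.18,"hand":0.1}
    - {"ax":0,"ay":0,"az":0,"tx":0,"ty":0,"tz":0.23,"hand":0.1}
    - {"ax":0,"ay":0,"az":0,"tx":0,"ty":0,"tz":0.23,"hand":0.1}
    - {"ax":0,"ay":0,"az":0,"tx":0,"ty":0,"tz":0.23,"hand":0.1}

```text
time_s: 26.1
ee_pos: [0.4998, -0.2409, 0.0157]
tool_rot: [180.0, 0.0, 91.3]
force: [-0.6, 0.3, 1.8]
finger_gap: 0.0165
grip_force: 25.2
```

Request:
send_rows:
  increments:
    - {"ax":0,"ay":0,"az":0,"tx":0,"ty":0,"tz":0.03,"hand":0.1}
    - {"ax":0,"ay":0,"az":0,"tx":0,"ty":0,"tz":0.03,"hand":0.1}
    - {"ax":0,"ay":0,"az":0,"tx":0,"ty":0,"tz":0.03,"hand":0.22}
    - {"ax":0,"ay":0,"az":0,"tx":0,"ty":0,"tz":0.03,"hand":0.3}
    - {"ax":0,"ay":0,"az":0,"tx":0,"ty":0,"tz":0.03,"hand":0.35}
    - {"ax":0,"ay":0,"az":0,"tx":0,"ty":0,"tz":0.03,"hand":0.35}
    - {"ax":0,"ay":0,"az":0,"tx":0,"ty":0,"tz":-1,"hand":0.35}
    - {"ax":0,"ay":0,"az":0,"tx":0,"ty":0,"tz":-3,"hand":0.4}
    - {"ax":0,"ay":0,"az":0,"tx":0,"ty":0,"tz":-6,"hand":0.5}
    - {"ax":0,"ay":0,"az":0,"tx":0,"ty":0,"tz":-9,"hand":0.5}
    - {"ax":0,"ay":0,"az":0,"tx":3,"ty":0,"tz":-12,"hand":0.5}
    - {"ax":0,"ay":0,"az":0,"tx":6,"ty":0,"tz":-15,"hand":0.5}
    - {"ax":0,"ay":0,"az":0,"tx":10,"ty":0,"tz":-18,"hand":0.5}
    - {"ax":0,"ay":0,"az":0,"tx":14,"ty":0,"tz":-18,"hand":0.5}
    - {"ax":0,"ay":0,"az":0,"tx":18,"ty":0,"tz":-18,"hand":0.5}
    - {"ax":0,"ay":0,"az":0,"tx":22,"ty":0,"tz":-18,"hand":0.5}
    - {"ax":0,"ay":0,"az":0,"tx":25,"ty":0,"tz":-18,"hand":0.5}
    - {"ax":0,"ay":0,"az":0,"tx":25,"ty":0,"tz":-18,"hand":0.5}
    - {"ax":0,"ay":0,"az":0,"tx":25,"ty":0,"tz":-18,"hand":0.5}

```text
time_s: 27.68
ee_pos: [0.4939, 0.0107, 0.1962]
tool_rot: [180.0, 0.0, 91.5]
force: [0.1, -0.5, -0.2]
finger_gap: 0.0428
grip_force: 0.0
```

Run:
```python
from h import *
t=vision.grab_frame("top");b=vision.grab_frame("side")
save(np.hstack([cv2.resize(t[180:290,365:495],(400,338)),cv2.resize(b[180:290,270:400],(400,338))]),"fin")
```

```text
(no output)
```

View pics/fin.png

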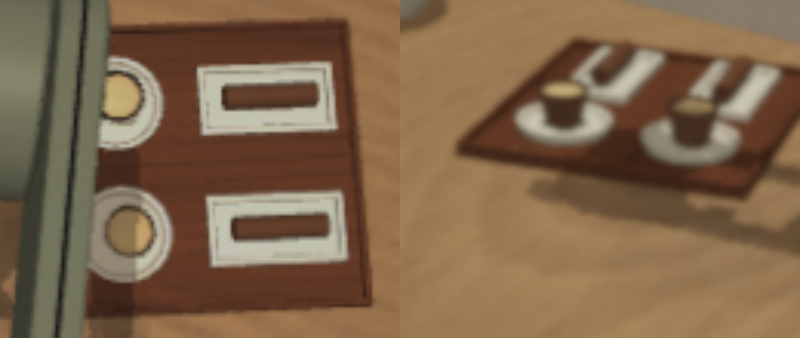

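The final crops show both sticks flat and clear of the rims at (270,95) and (280,227). Both cups stand upright in the round dishes.

```bash
python3 -c "
from cell import bot;print(bot.close_job())"
```

```text
the job is handed in; nothing more can be done
None
```

I handed the job in at about 28 s: both cups stand upright in the round dishes, both sticks lie flat and clear of the rims in the oblong dishes, and I did not touch the two logs.

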